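Index and seat the plate of a soldering turntable

ROBOT

A 6-joint arm with a two-finger parallel gripper is mounted at the origin on the work surface. World frame = base frame: x ahead of the robot, y to its left, z up, the work surface at z = 0. Lengths are in mm, angles in rad, forces in N, time in s.
With the tool pointing down it reaches from about 300 to 750 mm from the base axis. Payload 8.5 kg.
Tool frame: the origin (TCP) lies between the finger pads; the fingertips stand 19 mm ahead of it and the grasp point (between the pads) is the TCP (bot.tip_extent is the distance from the TCP to the fingertips, in mm); y points along the fingers, z is the direction in which the jaws open and shut, and the axes are right-handed (so a half turn about y gives the same grasp; the last joint's range is limited). The gripper opens to 88 mm and grips with 3 to 60 N. Pads are 18 mm wide; open, the fingers measure 123 mm over their backs; the gripper's body (75 mm by 187 mm) begins 45 mm behind the grasp point.
Start: joints at [1.059, 0.381, 1.297, -0, 1.464, -0.215], TCP at [160.845, 525.937, 257.748] pointing down, gripper open.
Joint ranges: [-3.11, 3.11], [-0.89, 2.33], [0.22, 2.48], [-1.42, 4.56], [0.17, 2.85], [-2.88, 2.88]. Speed limits (rad/s): [2.39, 2.39, 3.14, 3.14, 3.14, 3.14].

INTERFACE

Orientations are given as a unit quaternion [x, y, z, w].
In Python, from cell import monitor, vision, hand_in, bot gives the robot as it stands.
- The arm moves only by the shell command python3 -m inch 'ROWS' [OPENING] [FORCE]. ROWS is JSON, a list of rows, each a list of 2 entries, a list of its own where there are three numbers: the shift along the tool's x, y, z in m, then the turn, a rotation vector about the tool's x, y, z in degrees. A call has 1 to 5 rows; each row shifts and turns the commanded pose from where the row before left it, along the tool's axes as they then stand; what a row does not reach is not made up. A row lasts 1/10 s, in which the tool goes at most 50 mm and 8.59 degrees, less where a joint would pass 70% of its speed; a pose out of reach is approached as far as the arm can. A call with a gripper value outside its range is refused whole. OPENING is the opening in per cent of the stroke, from 0 (shut) to 100 (fully open), set as the call begins (- or left out, the last holds). The fingers move at their own pace and stop on an object; FORCE is the grip in N (left out, the last holds). Time passes only in rows, so rows that do not move let the fingers close. It gives the time, the measured TCP pose, the force and the opening at its end, in the units of the state.
- monitor.sense(): the state, without advancing time (a new reading comes with each control period).
- vision.camera(name): name is "scene" or "top" or "wrist"; returns a dict with "image" (420x560x3 uint8, blue, green, red), "fx", "fy", "cx", "cy" (pixels), "k1" (the pictures are not rectified: a ray, as slopes to the right and down, at radius r is drawn at 1 + k1 r^2 times it, then the intrinsics apply), "camera_from_world" (4x4, takes a point from world to camera coordinates). Camera axes: x right, y down, z forward; pixel columns grow to the right and rows downward; lengths in mm; the calibration is good to about 2 mm. A picture is of the moment at which its call begins. There is no depth.
- hand_in(): hands the job in, once; it reports no verdict.
The state is a dict: "t": time; "joints": joint angles; "dq": joint speeds; "tau": joint torques, N m; "position": TCP position; "eef_rot": TCP orientation; "wrist_force": force on the tool from outside, world axes, zero at the start; "moment": the same for the moment, N m; "finger_gap": finger opening in mm.
Only numpy, scipy, OpenCV 4.12 (cv2) and the standard library are available. Lean on these libraries where they do the work, as an engineer would, in place of code of your own. Each camera call takes 0.05 s, during which the arm holds its last target. There are 200 camera calls.

TASK

On the soldering turntable, push the round index plate around with a fingertip until the notch in its rim stands over the locating key of the base, then press the plate down with the fingers until it is fully home on the base. Do not lift the plate off its spindle, leave the other things on the bench where they are, and finish with the hand clear of everything.

Things in the scene. Friction and masses are not known exactly. Their poses are not given: they have to be found in the camera images.
- base: Turntable base, fixed to the bench: dark square foot 150 x 150 x 10 mm, black round drum 142 mm across up to 30 mm height, on it a dark round seat 92 mm across up to 35 mm, and a steel spindle 18 mm thick up to 51 mm. Origin: centre of the underside on the bench; z up along the spindle; x points from the spindle to the locating key.
- axis (a point): Point on the spindle's axis at the height of the seat (35 mm above the bench); axes as the base.
- key (a point): Top of the locating key, 55 mm from the spindle's axis along the base's x, 41 mm above the bench. The key is a steel rib with a rounded top, 8 mm wide, reaching radially from 50 to 69 mm from the axis, so its outer end shows beyond the plate's rim.
- plate: Loose aluminium index plate, a disc 120 mm across, 8 mm thick, about 0.25 kg, sitting over the spindle (blind bore, about 1.5 mm play); turns freely either way, any amount. Origin: centre of its underside; z up; x points from centre to notch. Starts level on the pad, underside 42 mm above the bench, 1 mm clear of the key, notch at least 0.8 rad from the key. Fully home: underside on the seat at 35 mm.
- pad (a joint): Black rubber friction pad 76 mm across under the plate: its travel down in m, 0 at the start, 0.007 when the plate is home. It yields to about 7 N (the plate's weight counts towards it) and stays where it is pushed, with no spring back. The plate goes down only with the notch over the key; elsewhere the key stops it after 1 mm.
- notch (a point): In the plate's rim notch, 55 mm from the plate's centre along its x, at underside height. The notch is open outwards, 15 mm wide (the key is 8 mm) and reaches in to 48 mm from the centre, right through the plate.
- stud (a point): Top centre of the steel push stud on the plate, on the side opposite the notch, 42 mm from the plate's centre: an upright round pin 12 mm thick, 18 mm high above the plate's upper face. A fingertip pushes against its side to turn the plate.
- hub (a point): Top centre of the plate's closed hub, on the turning axis: a low cone 38 mm across at the foot, 30 mm at its flat top, 12 mm high above the plate's upper face (20 mm above its underside). A good place to press.
- driver: A screwdriver, 170 mm long, lying near the turntable; origin under its middle. To be left alone.
- tape: A roll of orange tape lying flat, 80 mm across, 19 mm high, near the turntable; origin at the centre of its underside. To be left alone.
- jar: A small jar with red cap, 44 mm across, about 50 mm high, near the turntable; origin at the centre of its underside. To be left alone.
- flux: An amber bottle, 44 mm across, 120 mm high; origin at the centre of its underside. To be left alone.
- glue: A white bottle with green cap, 40 mm across, 110 mm high; origin at the centre of its underside. To be left alone.
- spool: An empty grey wire spool standing on end, 56 mm across, 44 mm high; origin at the centre of its underside. To be left alone.
- tray: A black open parts tray 120 x 80 x 30 mm; origin at the centre of its underside. To be left alone.
Things that resemble listed ones, but are neither listed nor needed, are in the scene too. Of the things that look like the base, take the one that is nearest to the robot's base at the start.

How it is judged:
By the outcome, as a careful person would: the job done as asked, in the order asked, and still so for the second after the job is handed in, with the robot touching nothing.
It also fails if it takes over 51 s, if anything falls off the work surface, if the arm or the gripper's body presses on something with over 40 N, if the wrist force passes 120 N, or if a joint passes its speed limit or range.

## Working session

There is one attempt and no reset: what is moved stays moved. The work goes in short steps, Python scripts to look and compute and a shell command to move; the robot and the scene stay as the last step left them, time stands still between calls to the robot, and variables do not carry over. Pictures are saved under pics/ and viewed, about 8 in all and at most 12, crops included, and the job is handed in when it is done.

```bash
ls; mkdir -p pics
cat > h.py <<'E'
import numpy as np, cv2, sys
from cell import monitor, vision, hand_in, bot
def snap(n,f):
    c=vision.camera(n); cv2.imwrite('pics/'+f,c['image']); np.save('pics/'+f[:-4]+'.npy',{k:v for k,v in c.items()},allow_pickle=True); return c
def load(f): return np.load('pics/'+f+'.npy',allow_pickle=True).item()
def ray(c,u,v,z):
    "world point on plane height z seen at pixel u,v"
    K=np.array([[c['fx'],0,c['cx']],[0,c['fy'],c['cy']],[0,0,1]])
    p=cv2.undistortPoints(np.array([[[u,v]]],float),K,np.array([c['k1'],0,0,0.]),)[0,0]
    T=np.array(c['camera_from_world']);R=T[:3,:3];o=-R.T@T[:3,3];d=R.T@np.array([p[0],p[1],1])
    return o+d*(z-o[2])/d[2]
def proj(c,P):
    K=np.array([[c['fx'],0,c['cx']],[0,c['fy'],c['cy']],[0,0,1]])
    T=np.array(c['camera_from_world'])
    return cv2.projectPoints(np.array(P,float).reshape(-1,1,3),cv2.Rodrigues(T[:3,:3])[0],T[:3,3],K,np.array([c['k1'],0,0,0.]))[0][:,0]
E
python3 - <<'E'
from h import *
print(monitor.sense())
a=snap('top','top0.png');b=snap('scene','sc0.png')
for c in(a,b):
    T=np.array(c['camera_from_world']);print(-T[:3,:3].T@T[:3,3],c['fx'],c['k1'])
E
```

```text
pics
{'t': 0.0, 'joints': array([ 1.05871023e+00,  3.81146028e-01,  1.29822672e+00,  2.75558130e-05,
        1.46355857e+00, -2.15319506e-01]), 'dq': array([-0.00127586, -0.0025271 ,  0.00088842, -0.00088088,  0.00012191,
       -0.00067658]), 'tau': array([-1.41900742e-03, -4.37928736e+01, -2.24552304e+01,  7.11765583e-02,
        3.53361899e-02, -7.40993801e-05]), 'position': array([160.7228106 , 525.74280224, 257.17605446]), 'eef_rot': array([ 0.69977523, -0.10471667,  0.10436183, -0.69889746]), 'wrist_force': array([-0.07751973,  0.73548136, -0.36707006]), 'moment': array([ 0.00371863, -0.04100728,  0.03875581]), 'finger_gap': 88.26939879322582}
[ 246.73854011   -6.90484182 1706.4926558 ] 507.23117242615405 -0.1749497749100987
[1467.48053321 -189.14786821  854.48146091] 442.02141678050214 0.006134039791913439
```

View pics/top0.png

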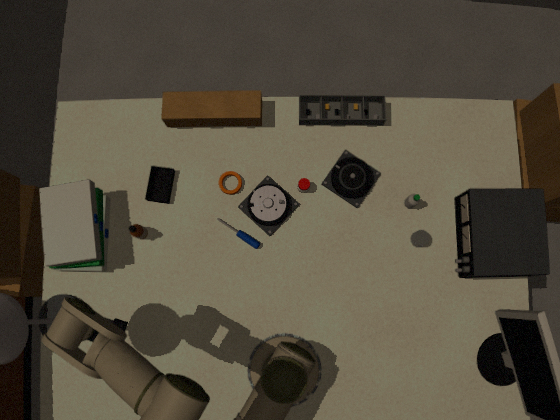

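View pics/sc0.png

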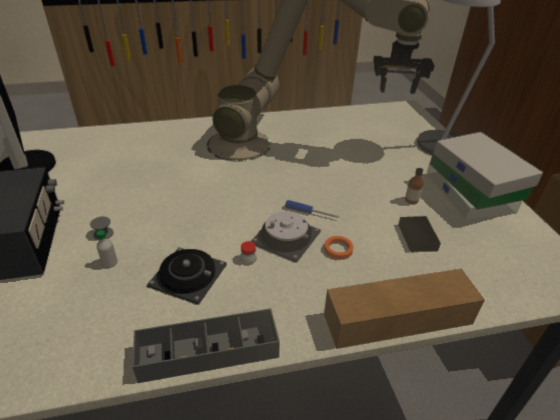

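The top view shows the turntable with the aluminium plate at about (268,205) and an empty look-alike at (351,178). The tape is at (231,183), the jar at (304,185) and the screwdriver at (240,234). I'll enlarge the turntable in both views.

Run:
```python
from h import *
a=load('top0')['image'];b=load('sc0')['image']
A=cv2.resize(a[170:240,230:306],None,fx=7,fy=7,interpolation=cv2.INTER_CUBIC)
B=cv2.resize(b[195:265,245:330],None,fx=3.2,fy=7,interpolation=cv2.INTER_CUBIC)
cv2.imwrite('pics/c0.png',np.hstack([A,B])[:600,:800])
c=load('top0');print(ray(c,268,204,50), ray(c,351,178,40))
c=load('sc0');print(ray(c,287,230,50))
```

```text
[546.67696819  54.51820811  50.        ] [ 637.65422828 -224.80329721   40.        ]
[574.46598577  49.49556476  50.        ]
```

View pics/c0.png

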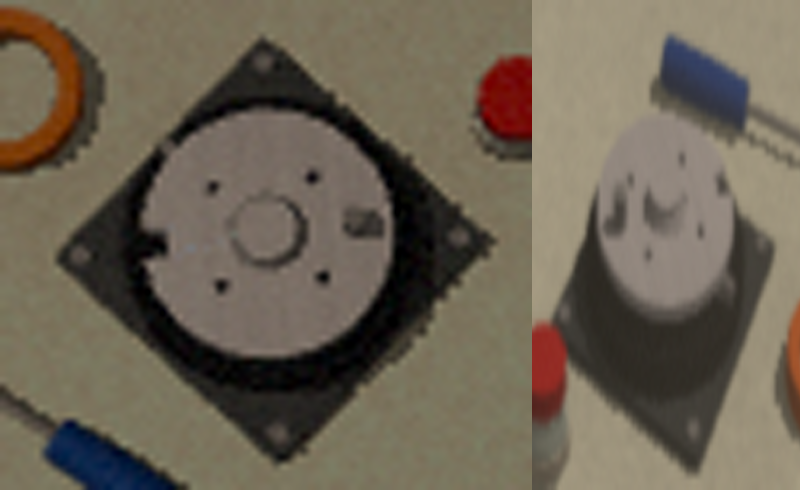

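```bash
cat >> h.py <<'E'
from scipy.spatial.transform import Rotation as Ro
def pose():
    s=monitor.sense(); return s, Ro.from_quat(s['eef_rot']).as_matrix(), s['position']
def goto(P):
    s,R,p=pose(); print('t',s['t'],'pos',p.round(1),'F',s['wrist_force'].round(1),'tool shift mm',(R.T@(np.array(P)-p)).round(1))
E
python3 - <<'E'
from h import *
c=load('top0');f=lambda u,v,z: ray(c,230+u/7,170+v/7,z)
C=f(268,232,50);print('C',C)
for n,u,v,z in[('notch',152,243,50),('studtop',365,220,60),('key',168,147,41)]:
    P=f(u,v,z);d=P-C;print(n,P.round(1),np.hypot(d[0],d[1]).round(1),np.degrees(np.arctan2(d[1],d[0])).round(1))
s,R,p=pose();print(R.round(3));goto([545,55,257])
E
```

```text
C [549.56956653  53.5859744   50.        ]
notch [544.3 108.6  50. ] 55.3 95.5
studtop [553.5   7.5  60. ] 46.3 -85.2
key [592.7 102.1  41. ] 64.9 48.4
[[ 0.956 -0.001  0.292]
 [-0.292 -0.001  0.956]
 [-0.    -1.    -0.001]]
t 0.1 pos [160.7 525.8 257.2] F [0.1 0.3 1. ] tool shift mm [ 5.051e+02  5.000e-01 -3.378e+02]
```

```bash
python3 -m inch '[[[0.034,0,-0.0225],[0,0,0]],[[0.034,0,-0.0225],[0,0,0]],[[0.034,0,-0.0225],[0,0,0]],[[0.034,0,-0.0225],[0,0,0]],[[0.034,0,-0.0225],[0,0,0]]]' 0
python3 -m inch '[[[0.034,0,-0.0225],[0,0,0]],[[0.034,0,-0.0225],[0,0,0]],[[0.034,0,-0.0225],[0,0,0]],[[0.034,0,-0.0225],[0,0,0]],[[0.034,0,-0.0225],[0,0,0]]]'
python3 -m inch '[[[0.034,0,-0.0225],[0,0,0]],[[0.034,0,-0.0225],[0,0,0]],[[0.034,0,-0.0225],[0,0,0]],[[0.02,0,-0.0225],[0,0,0]],[[0,0,0],[0,0,0]]]'
python3 - <<'E'
from h import *
goto([545,55,257])
c=snap('wrist','w1.png');T=np.array(c['camera_from_world']);print(-T[:3,:3].T@T[:3,3],T[:3,:3].round(2),c['fx'])
E
```

```text
t: 0.6
position: [291.1, 367.2, 257.5]
eef_rot: [0.699, -0.105, 0.104, -0.699]
wrist_force: [1.1, 0.1, 0.1]
finger_gap: 50.0
t: 1.1
position: [420.9, 209.8, 257.6]
eef_rot: [0.699, -0.105, 0.104, -0.699]
wrist_force: [0.3, 1.5, 0.2]
finger_gap: 10.2
t: 1.6
position: [511.8, 86.8, 257.0]
eef_rot: [0.699, -0.106, 0.106, -0.699]
wrist_force: [-0.4, 0.3, -0.5]
finger_gap: -0.1
t 1.6 pos [511.8  86.8 257. ] F [-0.4  0.3 -0.5] tool shift mm [ 41.1  -0.  -20.6]
[435.60161234 110.91873458 384.1408177 ] [[ 0.3   0.96 -0.  ]
 [ 0.91 -0.28  0.31]
 [ 0.3  -0.09 -0.95]] 356.91864216489074
```

View pics/w1.png

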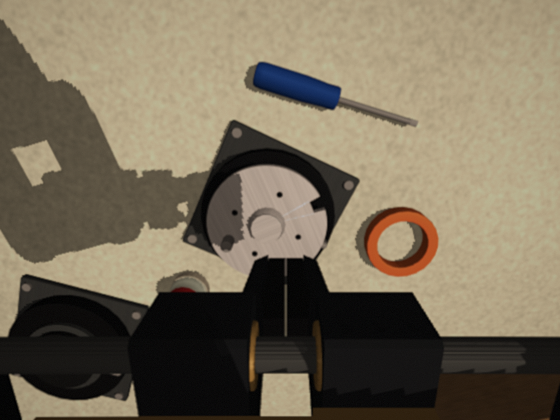

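Wrist view: hub at about (266,225), notch at (318,206), stud at (228,243) in shadow, and possibly the key end at (325,244). I'll enlarge it.

Run:
```python
from h import *
a=load('w1')['image'][130:280,180:365]
a=np.clip(255*(a/255.)**.6,0,255).astype(np.uint8)
cv2.imwrite('pics/c1.png',cv2.resize(a,None,fx=4,fy=4,interpolation=cv2.INTER_CUBIC))
```

```text
(no output)
```

View pics/c1.png

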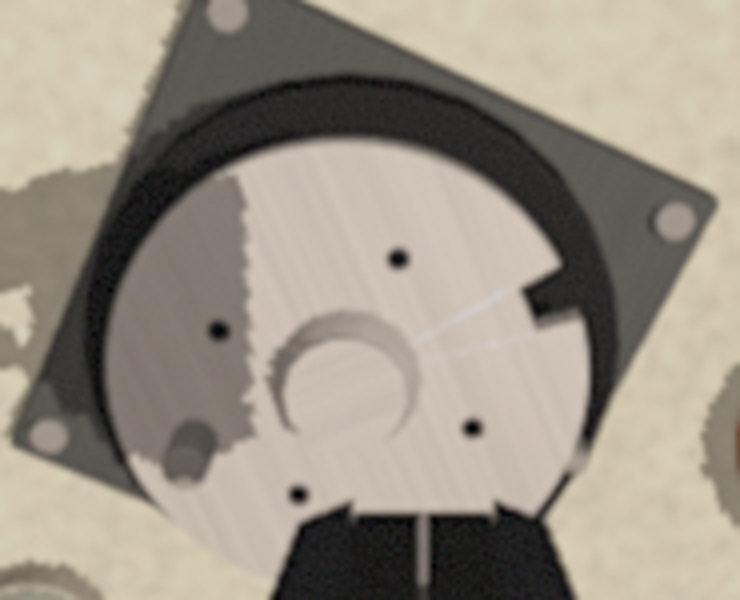

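Run:
```python
from h import *
c=load('w1');f=lambda u,v,z: ray(c,180+u/4,130+v/4,z)
C=f(346,385,62);print('C',C.round(1))
for n,u,v,z in[('notchin',531,306,50),('notchrim',570,292,50),('studtop',184,467,68),('studfoot',194,437,50),('keyend',579,457,40)]:
    P=f(u,v,z);d=P-C;print(n,P.round(1),np.hypot(d[0],d[1]).round(1),np.degrees(np.arctan2(d[1],d[0])).round(1))
# corners' bolts
B=np.array([f(227,14,10),f(674,221,10),f(48,436,10)]);print('base centre',((B[1]+B[2])/2).round(1)); d=B[1]-B[2]
print('diag dir',np.degrees(np.arctan2(d[1],d[0])))
# plate edge circle fit from rim points
r=np.array([f(*q,50)[:2] for q in[(345,137),(240,175),(140,260),(104,360),(560,262),(590,385),(120,430),(440,160)]])
A=np.c_[2*r,np.ones(len(r))];x=np.linalg.lstsq(A,(r**2).sum(1),rcond=None)[0];print('circ',x[:2],np.sqrt(x[2]+x[0]**2+x[1]**2))
```

```text
C [549.   56.6  62. ]
notchin [546.9 104.6  50. ] 48.0 92.6
notchrim [546.2 114.7  50. ] 58.1 92.8
studtop [555.5  13.7  68. ] 43.5 -81.4
studfoot [555.3  13.4  50. ] 43.7 -81.7
keyend [594.  105.1  40. ] 66.1 47.1
base centre [552.7  54.8  10. ]
diag dir 92.71074535772956
circ [552.49879891  55.9963221 ] 60.25499111187597
```

```bash
python3 -m inch '[[[0.031,0,-0.02],[0,0,0]],[[0.031,0,-0.02],[0,0,0]],[[0.031,0,-0.02],[0,0,0]],[[0,0.035,0],[0,0,0]],[[0,0.035,0],[0,0,0]]]'
python3 -m inch '[[[0,0.035,0],[0,0,0]],[[0,0.03,0],[0,0,0]],[[0,0,0],[0,0,0]],[[0,0,0],[0,0,0]]]'
python3 - <<'E'
from h import *
goto([582.7,2.4,73])
E
```

```text
t: 2.15
position: [582.1, 5.5, 187.1]
eef_rot: [-0.699, 0.104, -0.105, 0.699]
wrist_force: [0.7, -0.2, -0.3]
finger_gap: 0.6
t: 2.55
position: [582.0, 5.8, 123.6]
eef_rot: [-0.699, 0.104, -0.104, 0.699]
wrist_force: [1.1, -0.4, 0.7]
finger_gap: 0.6
t 2.55 pos [582.    5.8 123.6] F [ 1.1 -0.4  0.7] tool shift mm [ 1.7 50.6 -3.1]
```

```bash
python3 -m inch '[[[0.003,0.025,-0.003],[0,0,0]],[[0,0.015,0],[0,0,0]],[[0,0.01,0],[0,0,0]],[[0,0,0],[0,0,0]]]'
python3 -m inch '[[[-0.007,0,0],[0,0,0]],[[-0.005,0,0],[0,0,0]],[[-0.005,0,0],[0,0,0]],[[-0.004,0,0],[0,0,0]],[[-0.003,0,0],[0,0,0]]]'
python3 -m inch '[[[-0.003,0,0],[0,0,0]],[[-0.003,0,0],[0,0,0]],[[-0.004,0,0],[0,0,0]],[[-0.004,0,0],[0,0,0]],[[0,0,0],[0,0,0]]]'
python3 - <<'E'
from h import *
s,R,p=pose();d=R.T@(p-[551,56,50]);print(d.round(1))
c=snap('wrist','w2.png')
q=proj(c,[[551,56,62],[551+66*np.cos(np.radians(47.5)),56+66*np.sin(np.radians(47.5)),40]]);print(q)
u,v=q[0].astype(int);a=c['image'][v-95:v+55,u-90:u+95];print(u-90,v-95)
a=np.clip(255*(a/255.)**.6,0,255).astype(np.uint8)
cv2.imwrite('pics/c2.png',cv2.resize(a,None,fx=4,fy=4,interpolation=cv2.INTER_CUBIC))
E
```

```text
t: 2.95
position: [584.0, 1.5, 73.2]
eef_rot: [0.699, -0.104, 0.105, -0.699]
wrist_force: [-0.9, 0.1, -0.3]
finger_gap: 0.6
t: 3.45
position: [561.0, 8.1, 73.3]
eef_rot: [0.699, -0.104, 0.105, -0.699]
wrist_force: [2.1, -2.9, 0.5]
finger_gap: 0.2
t: 3.95
position: [546.8, 12.8, 72.6]
eef_rot: [-0.699, 0.105, -0.104, 0.699]
wrist_force: [0.3, -0.0, 0.6]
finger_gap: 0.5
[  8.6 -22.7 -42.5]
[[383.54636386 265.83280137]
 [484.21541836 296.05935067]]
293 170
```

View pics/c2.png

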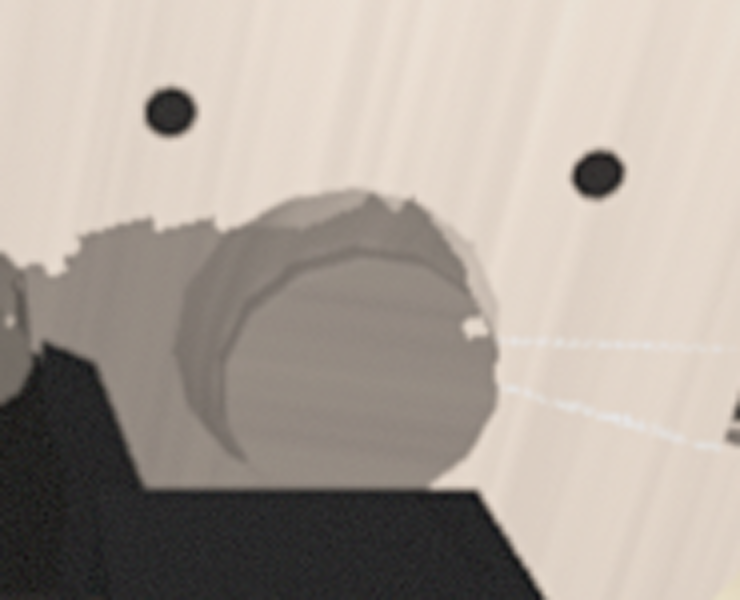

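The crop shows the plate turning: the scribe lines now flank (720,398) in the crop, which is about px (473,269), and the stud touches the finger at left. I'll work out the notch angle from the lines.

Run:
```python
from h import *
c=load('w2')
for q in[(720,348),(720,448),(720,398),(738,412)]:
    P=ray(c,293+q[0]/4,170+q[1]/4,50);d=P-[551,56,50];print(P.round(1),np.hypot(d[0],d[1]).round(1),np.degrees(np.arctan2(d[1],d[0])).round(1))
print('hub',ray(c,293+361/4,170+370/4,62))
a=c['image'][180:360,250:510]
a=np.clip(255*(a/255.)**.6,0,255).astype(np.uint8)
cv2.imwrite('pics/c3.png',cv2.resize(a,None,fx=3,fy=3,interpolation=cv2.INTER_CUBIC))
```

```text
[565.5  98.1  50. ] 44.5 71.0
[578.6  96.3  50. ] 48.9 55.6
[572.   97.2  50. ] 46.3 63.0
[574.4  99.   50. ] 48.9 61.4
hub [549.41127904  56.21172191  62.        ]
```

View pics/c3.png

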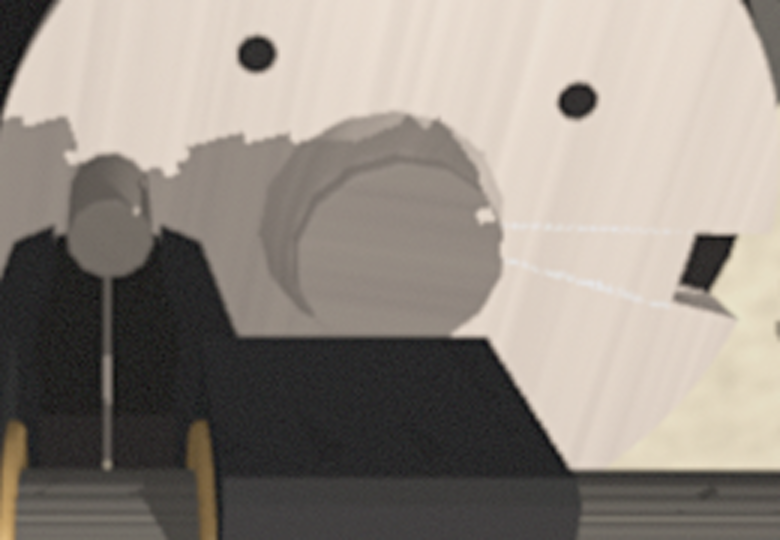

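```bash
python3 -m inch '[[[-0.003,0,0],[0,0,0]],[[-0.003,0,0],[0,0,0]],[[-0.003,0,0],[0,0,0]],[[-0.0025,0,0],[0,0,0]],[[0,0,0],[0,0,0]]]'
python3 -m inch '[[[0,0,0],[0,0,0]]]'
python3 - <<'E'
from h import *
s,R,p=pose();d=R.T@(p-[551,56,50]);print(d.round(1))
E
python3 -m inch '[[[0.01,0,0],[0,0,0]],[[0.005,-0.02,0],[0,0,0]],[[0,-0.04,0],[0,0,0]],[[0,-0.04,0],[0,0,0]],[[-0.03,-0.04,0.01],[0,0,0]]]'
python3 -m inch '[[[-0.03,0,0.02],[0,0,0]],[[-0.03,0,0.02],[0,0,0]],[[0,0,0],[0,0,0]],[[0,0,0],[0,0,0]]]'
python3 - <<'E'
from h import *
c=snap('wrist','w3.png')
u,v=proj(c,[[551,56,62]])[0].astype(int);print(u-95,v-80)
a=c['image'][v-80:v+70,u-95:u+95]
a=np.clip(255*(a/255.)**.6,0,255).astype(np.uint8)
cv2.imwrite('pics/c4.png',cv2.resize(a,None,fx=4,fy=4,interpolation=cv2.INTER_CUBIC))
E
```

```text
t: 4.5
position: [536.2, 15.9, 72.8]
eef_rot: [-0.699, 0.105, -0.104, 0.699]
wrist_force: [-1.0, -0.7, -0.5]
finger_gap: 0.3
t: 4.6
position: [536.3, 15.8, 72.7]
eef_rot: [0.699, -0.105, 0.104, -0.699]
wrist_force: [0.0, -0.3, -0.2]
finger_gap: 0.2
[ -2.3 -22.7 -42.8]
t: 5.1
position: [527.6, 27.8, 213.4]
eef_rot: [0.699, -0.105, 0.106, -0.699]
wrist_force: [-0.0, 0.1, 0.5]
finger_gap: 0.4
t: 5.5
position: [480.5, 85.2, 212.3]
eef_rot: [0.699, -0.104, 0.104, -0.699]
wrist_force: [-0.5, 0.1, -0.1]
finger_gap: 0.2
181 198
```

View pics/c4.png

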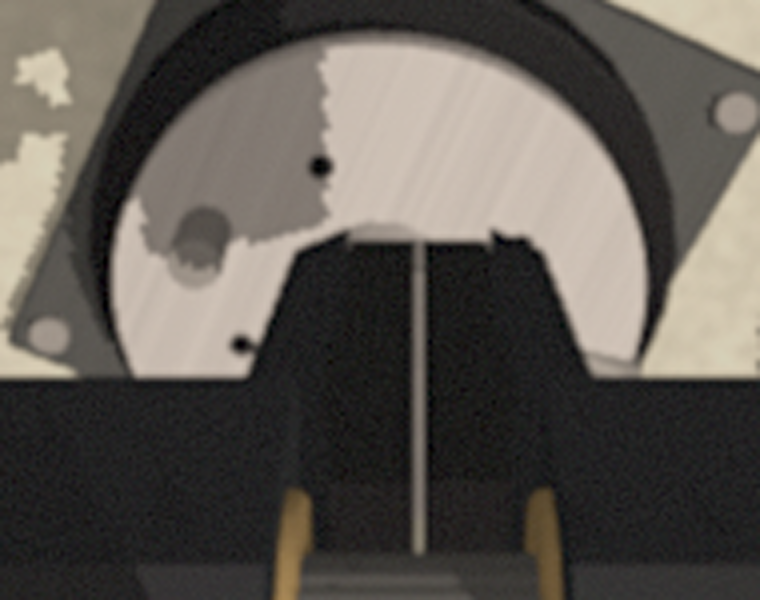

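The hand hides the notch here, so I'll move it past the plate along tool +x before looking again.

```bash
python3 -m inch '[[[0.04,0,-0.01],[0,0,0]],[[0.04,0,-0.01],[0,0,0]],[[0.04,0,-0.01],[0,0,0]],[[0.03,0,-0.01],[0,0,0]],[[0,0,0],[0,0,0]]]'
python3 -m inch '[[[0,0,0],[0,0,0]],[[0,0,0],[0,0,0]]]'
python3 - <<'E'
from h import *
c=snap('wrist','w4.png')
u,v=proj(c,[[551,56,62]])[0].astype(int);v0=max(v-80,0);u0=u-95;print(u0,v0)
a=c['image'][v0:v0+150,u0:u0+200]
a=np.clip(255*(a/255.)**.6,0,255).astype(np.uint8)
cv2.imwrite('pics/c5.png',cv2.resize(a,None,fx=4,fy=4,interpolation=cv2.INTER_CUBIC))
E
```

```text
t: 6.05
position: [614.6, -0.7, 210.4]
eef_rot: [0.699, -0.106, 0.106, -0.699]
wrist_force: [-0.1, 0.1, -0.8]
finger_gap: 0.3
t: 6.25
position: [611.3, 3.1, 211.8]
eef_rot: [-0.699, 0.105, -0.104, 0.699]
wrist_force: [0.7, -0.1, 0.1]
finger_gap: 0.5
234 20
```

View pics/c5.png

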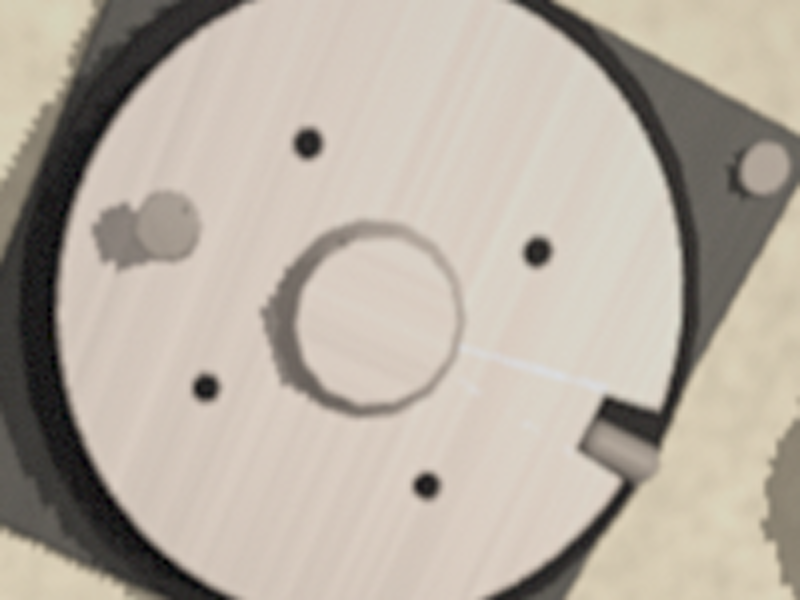

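Clear view: the steel key shows in the lower part of the notch, around crop (620,450), while the notch spans (608,397) to (583,448) at its inner edge. A few more degrees are needed.

Run:
```python
from h import *
c=load('w4');f=lambda u,v,z: ray(c,234+u/4,20+v/4,z)
C=f(380,320,62);print('C',C.round(1))
g=lambda P:(P.round(1),np.hypot(*(P-C)[:2]).round(1),np.degrees(np.arctan2(*(P-C)[1::-1])).round(1))
for n,u,v,z in[('nin',596,423,50),('nrimU',665,415,50),('nrimL',620,485,50),('ninU',608,397,50),('ninL',583,448,50),('stud',168,226,68),('keyend',648,464,40),('keyend edgeU',658,452,39),('keyL',632,478,39)]:print(n,g(f(u,v,z)))
goto([536.3,15.8,73])
```

```text
C [550.7  56.   62. ]
nin (array([582.7,  93.2,  50. ]), np.float64(49.1), np.float64(49.2))
nrimU (array([585.2, 106.5,  50. ]), np.float64(61.2), np.float64(55.7))
nrimL (array([596.1,  95.2,  50. ]), np.float64(60.0), np.float64(40.8))
ninU (array([578.5,  96.5,  50. ]), np.float64(49.1), np.float64(55.5))
ninL (array([586.8,  89.7,  50. ]), np.float64(49.4), np.float64(43.0))
stud (array([523.8,  23.3,  68. ]), np.float64(42.3), np.float64(-129.4))
keyend (array([595.7, 104. ,  40. ]), np.float64(65.8), np.float64(46.9))
keyend edgeU (array([594.1, 106.7,  39. ]), np.float64(66.7), np.float64(49.5))
keyL (array([597.7, 100.5,  39. ]), np.float64(64.8), np.float64(43.4))
t 6.3 pos [611.2   3.3 212.1] F [ 0.6 -0.  -0.3] tool shift mm [-75.2 139.1 -10. ]
```

```bash
python3 -m inch '[[[-0.03,0,-0.005],[0,0,0]],[[-0.03,0.03,-0.005],[0,0,0]],[[0,0.04,0],[0,0,0]],[[0,0.04,0],[0,0,0]],[[0,0,0],[0,0,0]]]'
python3 -m inch '[[[0,0.02,0],[0,0,0]],[[0,0.009,0],[0,0,0]],[[-0.005,0,0],[0,0,0]],[[-0.003,0,0],[0,0,0]],[[0,0,0],[0,0,0]]]'
python3 -m inch '[[[0,0,0],[0,0,0]],[[0,0,0],[0,0,0]]]'
python3 - <<'E'
from h import *
goto([534.9,16.2,73])
E
```

```text
t: 6.8
position: [548.8, 11.9, 98.7]
eef_rot: [-0.699, 0.107, -0.101, 0.699]
wrist_force: [-0.5, -0.6, 0.3]
finger_gap: 0.6
t: 7.3
position: [543.7, 13.5, 74.2]
eef_rot: [0.699, -0.104, 0.105, -0.699]
wrist_force: [0.0, -0.8, -0.3]
finger_gap: 0.3
t: 7.5
position: [544.0, 13.3, 73.5]
eef_rot: [0.699, -0.104, 0.105, -0.699]
wrist_force: [0.8, -0.6, -0.9]
finger_gap: 0.4
t 7.5 pos [544.   13.3  73.5] F [ 0.8 -0.6 -0.9] tool shift mm [-9.5  0.5  0.1]
```

```bash
python3 -m inch '[[[-0.005,0,0],[0,0,0]],[[-0.003,0,0],[0,0,0]],[[-0.0015,0,0],[0,0,0]],[[0,0,0],[0,0,0]],[[0,0,0],[0,0,0]]]'
python3 -m inch '[[[0.008,0,0],[0,0,0]],[[0.004,-0.015,0],[0,0,0]],[[0,-0.015,0],[0,0,0]],[[0,0,0],[0,0,0]],[[0,0,0],[0,0,0]]]'
python3 - <<'E'
from h import *
goto([550.8,56,90])
E
```

```text
t: 8.0
position: [534.6, 16.1, 73.0]
eef_rot: [0.699, -0.105, 0.104, -0.699]
wrist_force: [0.1, 0.2, 0.6]
finger_gap: 0.4
t: 8.5
position: [546.3, 12.5, 102.7]
eef_rot: [0.699, -0.105, 0.105, -0.699]
wrist_force: [-0.1, -0.8, 0.3]
finger_gap: 0.3
t 8.5 pos [546.3  12.5 102.7] F [-0.1 -0.8  0.3] tool shift mm [-8.4 12.7 42.9]
```

```bash
python3 -m inch '[[[-0.004,0,0.022],[0,0,0]],[[-0.0045,0,0.021],[0,0,0]],[[0,0.013,0],[0,0,0]],[[0,0,0],[0,0,0]],[[0,0,0],[0,0,0]]]'
python3 -m inch '[[[0,0.004,0],[0,0,0]],[[0,0.003,0],[0,0,0]],[[0,0.002,0],[0,0,0]],[[0,0.002,0],[0,0,0]],[[0,0,0],[0,0,0]]]'
python3 -m inch '[[[0,0.002,0],[0,0,0]],[[0,0.001,0],[0,0,0]],[[0,0,0],[0,0,0]]]'
```

```text
t: 9.0
position: [550.4, 56.0, 89.4]
eef_rot: [0.699, -0.105, 0.104, -0.699]
wrist_force: [0.1, 0.6, 0.2]
finger_gap: 0.4
t: 9.5
position: [550.6, 56.1, 78.8]
eef_rot: [0.699, -0.105, 0.105, -0.699]
wrist_force: [-0.5, -0.1, -0.0]
finger_gap: 0.3
t: 9.8
position: [550.6, 56.2, 75.9]
eef_rot: [-0.699, 0.105, -0.105, 0.699]
wrist_force: [-0.2, -0.6, -0.3]
finger_gap: 0.5
```

```bash
python3 -c "
from h import *
print(bot.tip_extent)"
python3 -m inch '[[[0,0.001,0],[0,0,0]]]'
python3 -m inch '[[[0,0.001,0],[0,0,0]]]'
python3 -m inch '[[[0,0.001,0],[0,0,0]]]'
python3 -m inch '[[[0,0,0],[0,0,0]]]'
```

```text
19.0
t: 9.9
position: [550.6, 56.2, 75.0]
eef_rot: [-0.699, 0.105, -0.105, 0.699]
wrist_force: [0.6, -0.3, 1.2]
finger_gap: 0.5
t: 10.0
position: [550.6, 56.3, 74.4]
eef_rot: [-0.699, 0.104, -0.105, 0.699]
wrist_force: [-4.8, 0.0, 13.8]
finger_gap: 0.4
t: 10.1
position: [550.6, 56.3, 74.3]
eef_rot: [0.699, -0.104, 0.105, -0.699]
wrist_force: [-7.0, 0.8, 25.0]
finger_gap: 0.5
t: 10.2
position: [550.6, 56.2, 74.4]
eef_rot: [0.699, -0.104, 0.105, -0.699]
wrist_force: [-5.1, -0.5, 15.3]
finger_gap: 0.5
```

```bash
python3 -m inch '[[[0,0.001,0],[0,0,0]],[[0,0.001,0],[0,0,0]],[[0,0,0],[0,0,0]]]'
python3 -m inch '[[[0,-0.01,0],[0,0,0]],[[0,-0.03,0],[0,0,0]],[[0,-0.04,0],[0,0,0]],[[0.04,-0.04,-0.02],[0,0,0]],[[0.03,-0.02,-0.02],[0,0,0]]]'
python3 -m inch '[[[0,0,0],[0,0,0]],[[0,0,0],[0,0,0]],[[0,0,0],[0,0,0]]]'
python3 - <<'E'
from h import *
c=snap('wrist','w5.png')
u,v=proj(c,[[551,56,62]])[0].astype(int);v0=max(v-80,0);u0=u-95;print(u0,v0)
a=c['image'][v0:v0+150,u0:u0+200]
a=np.clip(255*(a/255.)**.6,0,255).astype(np.uint8)
cv2.imwrite('pics/c6.png',cv2.resize(a,None,fx=4,fy=4,interpolation=cv2.INTER_CUBIC))
E
```

```text
t: 10.5
position: [550.6, 56.2, 74.3]
eef_rot: [0.699, -0.104, 0.105, -0.699]
wrist_force: [-11.5, -0.9, 33.8]
finger_gap: 0.5
t: 11.0
position: [601.4, 2.6, 207.5]
eef_rot: [0.699, -0.103, 0.105, -0.699]
wrist_force: [1.8, 0.2, 0.1]
finger_gap: 0.4
t: 11.3
position: [599.5, 3.4, 203.1]
eef_rot: [-0.699, 0.105, -0.103, 0.699]
wrist_force: [-0.5, 0.1, -0.4]
finger_gap: 0.2
239 37
```

View pics/c6.png

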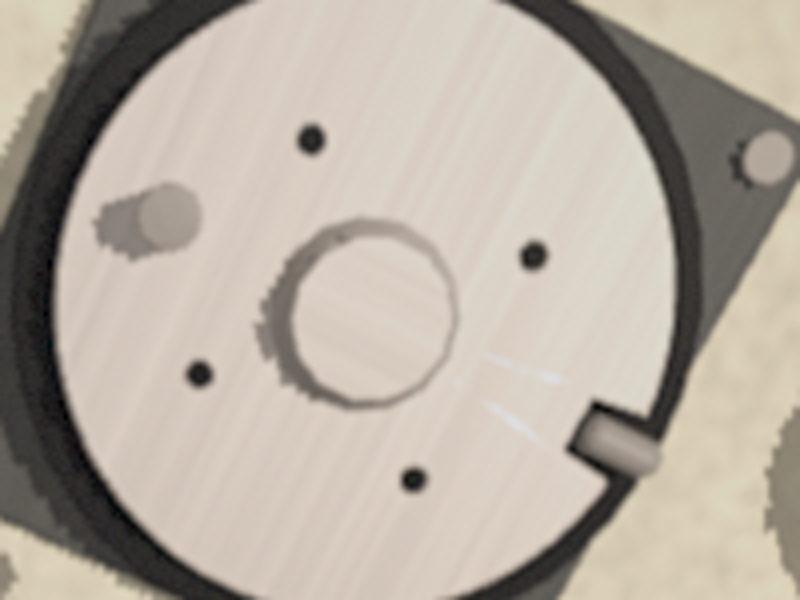

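The key now sits centred in the notch. I'll check the plate height from the hole spacing, and look for any disturbance to other items in the top view.

Run:
```python
from h import *
from scipy.spatial.distance import pdist
def holes(n,u0,v0,pts):
    c=load(n);g=255-cv2.cvtColor(c['image'],cv2.COLOR_BGR2GRAY).astype(float);o=[]
    for u,v in pts:
        x,y=int(u0+u/4),int(v0+v/4);w=g[y-6:y+7,x-6:x+7];w=np.clip(w-np.median(w)-25,0,None)
        Y,X=np.mgrid[y-6:y+7,x-6:x+7];o.append(((w*X).sum()/w.sum(),(w*Y).sum()/w.sum()))
    return c,o
c4,h4=holes('w4',234,20,[(308,143),(537,251),(427,486),(205,387)])
c5,h5=holes('w5',239,37,[(311,139),(533,256),(413,479),(199,374)])
d4=pdist([ray(c4,*q,50) for q in h4]);print('ref',d4.round(2))
for z in(50,49,44,43,42):
    d=pdist([ray(c5,*q,z) for q in h5]);print(z,(d/d4).round(4),(d/d4).mean().round(4))
t=snap('top','top1.png');a=load('top0')['image'];
D=cv2.absdiff(a,t['image']).max(2);x=np.vstack([cv2.resize(i[150:270,120:440],None,fx=2.5,fy=2.5) for i in (a,t['image'])]);cv2.imwrite('pics/cmp.png',x)
```

```text
ref [48.21 68.24 48.22 48.17 68.13 48.26]
50 [0.9762 0.9744 0.9742 0.9751 0.9757 0.9747] 0.975
49 [0.9796 0.9779 0.9777 0.9786 0.9792 0.9782] 0.9785
44 [0.997  0.9952 0.9951 0.996  0.9966 0.9955] 0.9959
43 [1.0005 0.9987 0.9985 0.9995 1.0001 0.999 ] 0.9994
42 [1.004  1.0022 1.002  1.0029 1.0035 1.0025] 1.0029
```

View pics/cmp.png

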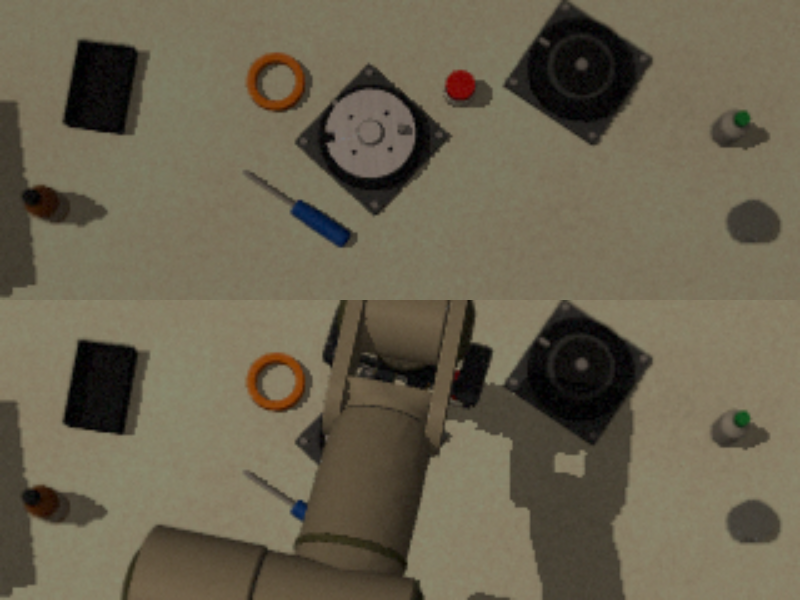

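The hole spacing puts the plate's upper face at 42.8 mm, where home is 43, and evenly, so it is level. The top view shows the visible items unmoved, with the arm covering only the jar and part of the screwdriver. The hand is about 120 mm above everything, so I'm handing in.

Run:
```python
from h import *
s=monitor.sense();print(s['t'],s['wrist_force'].round(1));print(hand_in())
```

```text
11.4 [ 0.7 -0.6  0.7]
the job is handed in; nothing more can be done
None
```

The plate is turned to the key and pressed fully home. I handed the job in at 11.4 s, with the hand clear.

I pushed the stud round with the closed fingertips, about 47° clockwise in two strokes. Then I pressed on the hub until it met a hard stop at 34 N.

**Last checks:**
- **Key:** the wrist picture shows it centred in the notch.
- **Plate height:** hole spacing puts the upper face at about 42.8 mm (home is 43 mm) and level. The fingertips stopped at 55.3 mm on the hub, which should be 55 mm when home.
- **Hand:** it was about 120 mm above the stud, and the wrist force read about zero.
- **Other things on the bench:** those visible in the top view had not moved. The arm hid the jar and part of the screwdriver, so I did not recheck those, but the hand passed well above the jar and did not go over the screwdriver.

**One disagreement:** I saw no clear pad resistance on the way down. The force rose only at the end stop, but the final height fits the plate being home.

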